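# Re-seat the weighing pan on the sample-room scale

## Robot

A 6-joint arm with a two-finger parallel gripper is mounted at the origin on the work surface. World frame = base frame: x ahead of the robot, y to its left, z up, the work surface at z = 0. Lengths are in m, angles in rad, forces in N, time in s.
With the tool pointing down it reaches from about 0.375 to 0.975 m from the base axis. Payload 3.8 kg.
Tool frame: the origin (TCP) lies midway between the tips of the shut fingers; the grasp point (between the pads) lies 19 mm behind it; z points along the fingers, y is the direction in which the jaws open and shut (so a half turn about z gives the same grasp; the last joint's range is limited). The gripper opens to 85 mm and grips with 20 to 120 N. Pads are 22 mm wide; open, the fingers measure 114 mm over their backs; the gripper's body (76 mm by 85 mm) begins 54 mm behind the grasp point. The pads swing forward as they close: fully open they stand 13 mm farther back than shut.
Start: joints at [-1.33, 0.264, 1.604, -0, 1.274, -0.037], TCP at [0.185, -0.649, 0.201] pointing down, gripper open.
Joint ranges: [-2.63, 2.63], [-0.94, 2.18], [0.31, 2.57], [-1.31, 4.45], [0, 2.66], [-2.55, 2.55]. Speed limits (rad/s): [2.57, 2.57, 3.14, 3.14, 3.14, 3.14].

## Interface

Orientations are given as a rotation vector (axis times angle).
In Python, from workcell import bot gives the robot as it stands.
- The arm moves only by the tool drive_tool, never from a script. Its argument "steps" is a list of rows, each a list of 2 entries, a list of its own where there are three numbers: the shift along the tool's x, y, z in mm, then the turn about the tool's z in degrees. In form: [[[dx, dy, dz], twist], ...]. A call has 1 to 8 rows; each row shifts and turns the commanded pose from where the row before left it, along the tool's axes as they then stand; what a row does not reach is not made up. A row lasts 1/12 s, in which the tool goes at most 41.7 mm and 7.16 degrees, less where a joint would pass 70% of its speed; a pose out of reach is approached as far as the arm can. A call is refused whole if a number of a shift passes 41.7 or a number of a turn 7.16, either way. A call with a gripper value outside its range is refused whole. "jaw" is the opening, from 0 (shut) to 1 (fully open), set as the call begins (left out, the last holds). The fingers move at their own pace and stop on an object; "force" is the grip in N (left out, the last holds). Time passes only in rows, so rows that do not move let the fingers close. It gives the time, the measured TCP pose, the force and the opening at its end, in the units of the state.
- bot.read_state(): the state, without advancing time (a new reading comes with each control period).
- bot.read_camera(name): name is "scene" or "top" or "wrist"; returns the picture (480x640x3 uint8, red, green, blue); there is no depth.
- bot.camera_info(name): a dict with "fx", "fy", "cx", "cy" (pixels), "position" and "attitude" of the camera in the world. Camera axes: x right, y down, z forward; pixel columns grow to the right and rows downward; lengths in m; the calibration is good to about 2 mm. A picture is of the moment at which its call begins: read the wrist's pose just before it. camera_info takes no time and is no camera call; for the wrist camera it gives the pose at the moment of the call.
- bot.finish_job(): hands the job in, once; it reports no verdict.
The state is a dict: "time": time; "q": joint angles; "joint_vel": joint speeds; "joint_torque": joint torques, N m; "tool_pos": TCP position; "tcp_rot": TCP orientation; "wrist_force": force on the tool from outside, world axes, zero at the start; "torque": the same for the moment, N m; "width": opening from 0.0 (shut) to 1.0 (fully open).
Only numpy, scipy, OpenCV 4.12 (cv2) and the standard library are available. Lean on these libraries where they do the work, as an engineer would, in place of code of your own. Each camera call takes 0.05 s, during which the arm holds its last target.

## Task

The round pan on the bench scale has been put back turned out of place, so it sits up on its spindle above the locating pin. Gently push the pan round by its upright tab with a fingertip until the notch in its rim stands over the pin, then press the pan down in the middle until it is fully home, and move clear. Do not pinch the tab or lift the pan, and leave everything else standing where it is.

Things in the scene. Friction and masses are not known exactly. Their poses are not given: they have to be found in the camera images.
- scale: white bench scale fixed to the table, 270 x 220 mm, flat deck 46 mm above the table. Origin on the table straight below the pan's spindle axis; x points away from the display (display and keys on the -x edge, which is turned roughly to the robot), y to the left, z up
- weighing_pan: round steel pan, 150 mm across, level, turns either way without end about the vertical spindle axis (about 0.05 N m of friction; stays where left). Rim ring 8 mm high, radius 58 to 75 mm, round a flat dish floor 5 mm above the underside. Origin on the spindle axis at the underside (60 mm above the table raised, 50 mm seated); x points through the notch
- notch (a point): the one notch in the pan's rim, open outwards, about 14 mm wide inside and 20 mm at the rim; this point lies 68 mm from the spindle axis in the middle of the notch, at the pan's underside
- pan_tab: the pan's only upright tab, solid with it: steel, 8 mm thick, 24 mm wide radially (36 to 60 mm from the axis), standing 29 mm above the dish floor, 140 degrees counter-clockwise (seen from above) from the notch. Origin at its foot, 48 mm from the axis, on the dish floor; x points radially outwards, z up. Pushing either broad face turns the pan
- pin_top (a point): domed top of the upright pin, 10 mm thick, on the scale's deck 68 mm from the spindle axis on the far (scale +x) side, 13 mm above the deck. Hidden under the pan unless the notch is over it; its dark flat foot, 18 mm wide, shows 21 mm beyond the rim. It stops the pan going down unless the notch is over it (play about 3 mm either way)
- pan_depth (a joint): how far the pan has gone down, m: 0 at the start (raised, underside 1 mm above the pin's top), 0.010 fully seated, negative if pulled up. Held by about 6 N of friction; stays at the height where it is left, also when seated
- jar_a: lidded sample jar, 64 mm across, 75 mm high, loose, beside the scale on the left. A bystander; origin at its underside
- jar_b: lidded sample jar like the other, loose, beside the scale on the right. A bystander; origin at its underside
- tape: roll of tape standing flat, 90 mm across, 45 mm high, loose, right of the scale. A bystander; origin at its underside
- bowl: small steel bowl, 110 mm across, 45 mm high, loose, left of the scale. A bystander; origin at its underside
- spoon: steel spoon 190 mm long lying beyond the scale, loose. A bystander; origin at its underside, x along it
- thermometer: probe thermometer, body 55 x 34 x 18 mm with a 98 mm probe, lying on the right, loose. A bystander; origin at its underside
- weight: brass check weight, 30 mm across, 44 mm high, standing loose on the far left corner of the scale's deck, about 125 mm from the spindle axis. A bystander; origin at its underside

How it is judged:
By the outcome, as a careful person would: the job done as asked, in the order asked, and still so for the second after the job is handed in, with the robot touching nothing.
It also fails if it takes over 51 s, if anything falls off the work surface, if the arm or the gripper's body presses on something with over 40 N, if the wrist force passes 120 N, or if a joint passes its speed limit or range.

## Working session

There is one attempt and no reset: what is moved stays moved. The work goes in short steps, Python scripts to look and compute and a tool call to move; the robot and the scene stay as the last step left them, time stands still between calls to the robot, and variables do not carry over. Pictures are saved under pics/ and viewed, and the job is handed in when it is done.

Besides the shell and the picture viewer there is one more tool, called as name(argument=value, ...) on one line, values as JSON. drive_tool: Moves the arm, as the interface text tells. Its arguments: {"type":"object","properties":{"steps":{"type":"array","items":{"type":"array"}},"jaw":{"type":"number"},"force":{"type":"number"}},"required":["steps"]}

```bash
ls; mkdir -p pics
python3 - <<'E'
from workcell import bot
import cv2
s=bot.read_state();print(s)
for n in ["scene","top","wrist"]:
    print(n,bot.camera_info(n))
    im=bot.read_camera(n);cv2.imwrite(f"pics/{n}0.png",im[:,:,::-1])
E
```

```text
pics
{'time': 0.0, 'q': array([-1.32987898e+00,  2.64749898e-01,  1.60538076e+00,  1.90550167e-05,
        1.27368277e+00, -3.69288932e-02]), 'joint_vel': array([ 0.00062608, -0.00042061, -0.00134818,  0.00162421, -0.0018772 ,
        0.00039458]), 'joint_torque': array([-1.46530216e-03, -5.15107977e+01, -3.67318583e+01, -1.03811215e-04,
        1.30449637e-02,  8.91634585e-06]), 'tool_pos': array([ 0.18493892, -0.64834484,  0.20016063]), 'tcp_rot': array([-3.10913701e+00, -4.34722460e-01,  3.26485778e-04]), 'wrist_force': array([-0.901364  , -0.45870377,  0.44867219]), 'torque': array([-0.03710026,  0.03467294, -0.00532909]), 'width': 0.9991073826367987}
scene {'fx': 554.2246312474962, 'fy': 554.2246312474962, 'cx': 318.6147146565145, 'cy': 240.86418503915715, 'position': array([1.13914757, 0.81206361, 0.9501187 ]), 'attitude': array([-0.73743537, -2.58503285,  1.18487262])}
top {'fx': 606.041394448886, 'fy': 606.041394448886, 'cx': 321.0095172230503, 'cy': 228.7488203486894, 'position': array([ 0.51551773, -0.08727008,  1.49432023]), 'attitude': array([-2.2233079 ,  2.16748282, -0.06567088])}
wrist {'fx': 367.47543512345317, 'fy': 367.47543512345317, 'cx': 311.17074009995986, 'cy': 236.79970277013354, 'position': array([ 0.2657035 , -0.62619166,  0.37245786]), 'attitude': array([ 2.28859813, -1.72658332, -0.28885964])}
```

View pics/scene0.png

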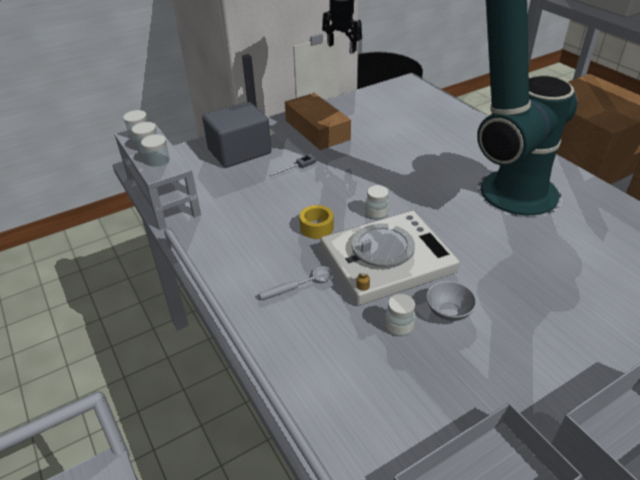

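View pics/top0.png

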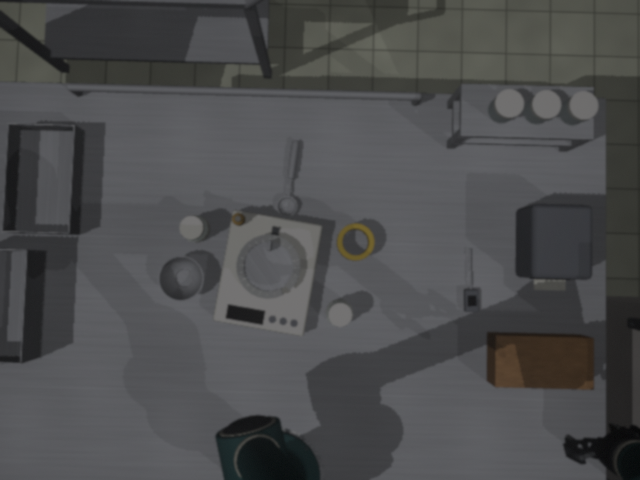

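Run:
```python
import cv2
im=cv2.imread("pics/top0.png")[200:345,150:390]
im=cv2.resize(im,None,fx=3.3,fy=3.3,interpolation=cv2.INTER_CUBIC)
im=cv2.convertScaleAbs(im,alpha=1.7,beta=0);cv2.imwrite("pics/topc.png",im)
im=cv2.imread("pics/scene0.png")[200:310,310:470]
im=cv2.resize(im,None,fx=5,fy=5,interpolation=cv2.INTER_CUBIC)
cv2.imwrite("pics/scenec.png",im)
```

```text
(no output)
```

View pics/topc.png

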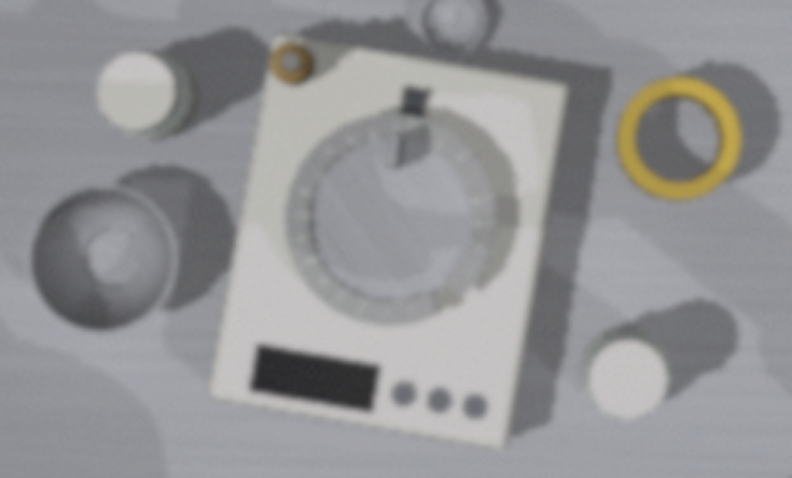

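View pics/scenec.png

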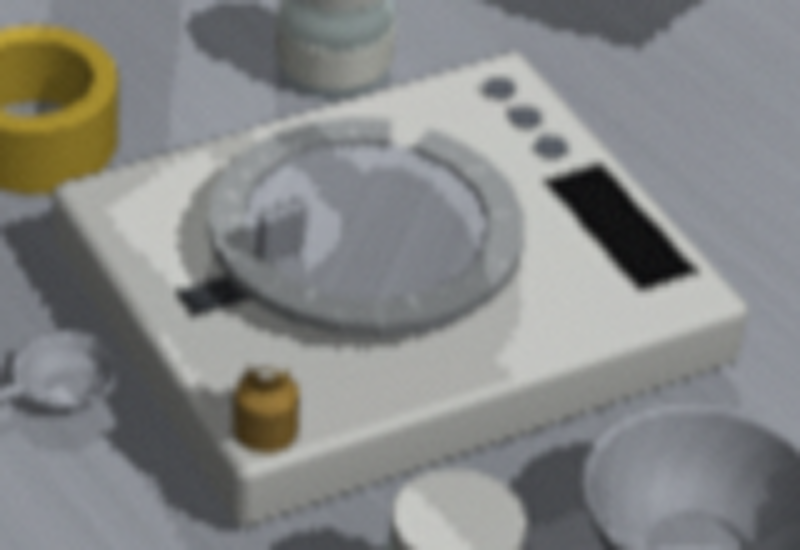

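```bash
cat > h.py <<'E'
from workcell import bot
import numpy as np, cv2
from scipy.spatial.transform import Rotation as R
def ray(name,uv,z,ci=None):
    c=ci or bot.camera_info(name)
    uv=np.atleast_2d(np.array(uv,float))
    d=np.c_[(uv[:,0]-c['cx'])/c['fx'],(uv[:,1]-c['cy'])/c['fy'],np.ones(len(uv))]
    d=d@R.from_rotvec(c['attitude']).as_matrix().T
    p=c['position']
    return p+d*((z-p[2])/d[:,2])[:,None]
def proj(name,P,ci=None):
    c=ci or bot.camera_info(name)
    q=(np.atleast_2d(P)-c['position'])@R.from_rotvec(c['attitude']).as_matrix()
    return np.c_[c['fx']*q[:,0]/q[:,2]+c['cx'],c['fy']*q[:,1]/q[:,2]+c['cy']]
E
python3 - <<'E'
from h import *
np.set_printoptions(precision=4,suppress=True)
t=lambda l:[(150+a/3.3,200+b/3.3) for a,b in l]
s=lambda l:[(310+a/5,200+b/5) for a,b in l]
print("deck top",ray("top",t([(275,37),(567,85),(505,440),(211,393)]),.046))
print("deck scene",ray("scene",s([(520,52),(745,310),(240,468),(60,185)]),.046))
print("pan c top",ray("top",t([(402,214.5)]),.068), "scene",ray("scene",s([(366,225)]),.068))
print("pinfoot end",ray("top",t([(417,90)]),.046),ray("scene",s([(185,300)]),.046))
print("notch",ray("top",t([(464,297)]),.064),ray("scene",s([(405,140)]),.064))
print("tab top",ray("top",t([(415,140)]),.09),ray("scene",s([(285,207)]),.094))
print("others tape,jarb,weight", ray("top",t([(680,137)]),.045),ray("top",t([(628,378)]),.075),ray("top",t([(292,62)]),.09))
T=R.from_rotvec(bot.read_state()['tcp_rot']).as_matrix();print(T)
c=bot.camera_info("wrist");print(T.T@(c['position']-bot.read_state()['tool_pos']),T.T@R.from_rotvec(c['attitude']).as_matrix())
E
```

```text
deck top [[ 0.6324  0.1182  0.046 ]
 [ 0.603  -0.0946  0.046 ]
 [ 0.3464 -0.0565  0.046 ]
 [ 0.3747  0.1556  0.046 ]]
deck scene [[ 0.3438 -0.0527  0.046 ]
 [ 0.3791  0.1596  0.046 ]
 [ 0.6374  0.1164  0.046 ]
 [ 0.6037 -0.0923  0.046 ]]
pan c top [[0.5063 0.0206 0.068 ]] scene [[0.5089 0.0339 0.068 ]]
pinfoot end [[0.5965 0.0141 0.046 ]] [[0.5975 0.0116 0.046 ]]
notch [[ 0.4488 -0.025   0.064 ]] [[ 0.452  -0.0106  0.064 ]]
tab top [[0.5589 0.0114 0.09  ]] [[0.5517 0.0262 0.094 ]]
others tape,jarb,weight [[ 0.5674 -0.1774  0.045 ]] [[ 0.3953 -0.1427  0.075 ]] [[0.6116 0.0994 0.09  ]]
[[ 0.9617  0.2742 -0.0004]
 [ 0.2742 -0.9617  0.0017]
 [ 0.0001 -0.0018 -1.    ]]
[ 0.0838  0.0004 -0.1722] [[-0.     -0.9465 -0.3226]
 [ 1.      0.0001 -0.0003]
 [ 0.0003 -0.3226  0.9465]]
```

drive_tool(steps=[[[10,-10,-35],0],[[28,-26,-10],0],[[28,-26,0],0],[[28,-26,0],0],[[28,-26,0],0],[[28,-26,0],0],[[28,-26,0],0],[[28,-26,0],0]], jaw=0, force=40)

```text
time: 0.82
tool_pos: [0.331, -0.4061, 0.2462]
tcp_rot: [-3.111, -0.434, 0.0]
wrist_force: [1.2, -1.0, 0.2]
width: 0.001
```

drive_tool(steps=[[[28,-26,0],0],[[28,-26,0],0],[[28,-26,0],0],[[28,-26,0],0],[[28,-26,0],0],[[28,-26,0],0],[[28,-26,0],0],[[28,-26,0],0]])

```text
time: 1.48
tool_pos: [0.4893, -0.1447, 0.2464]
tcp_rot: [3.111, 0.435, 0.0]
wrist_force: [0.2, -0.9, 0.4]
width: 0.002
```

drive_tool(steps=[[[20,-24,0],7],[[21,-24,0],7],[[0,0,0],6],[[0,0,0],0],[[0,0,0],0],[[0,0,0],0]])

```text
time: 1.98
tool_pos: [0.5181, -0.0915, 0.2462]
tcp_rot: [3.139, -0.109, -0.001]
wrist_force: [-0.1, 0.3, 0.5]
width: -0.0
```

Run:
```python
from h import *
s=bot.read_state();print(s['time'],s['tool_pos'],s['tcp_rot'],s['q'],s['wrist_force'])
c=bot.camera_info("wrist");print(c)
im=bot.read_camera("wrist")[:,:,::-1];cv2.imwrite("pics/w1.png",im)
import pickle;pickle.dump(c,open("w1.pkl","wb"))
```

```text
1.9833 [ 0.51813189 -0.09150126  0.24622859] [ 3.13948590e+00 -1.08684358e-01 -9.99285459e-04] [-2.21894275e-01 -4.48340063e-02  1.86220348e+00 -3.50985275e-04
  1.32480621e+00  1.41819702e+00] [-0.14617455  0.26705488  0.53050474]
{'fx': 367.47543512345317, 'fy': 367.47543512345317, 'cx': 311.17074009995986, 'cy': 236.79970277013354, 'position': array([ 0.60191803, -0.09749843,  0.41835807]), 'attitude': array([ 1.97590424, -2.11776461, -0.35200331])}
```

View pics/w1.png

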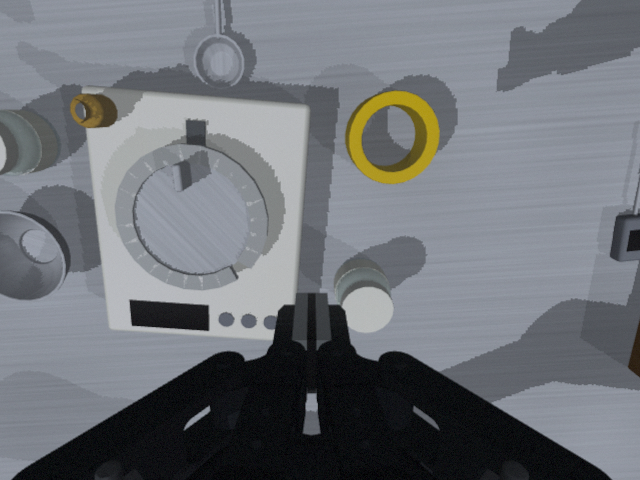

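Run:
```python
import cv2
im=cv2.imread("pics/w1.png")[80:345,70:320]
cv2.imwrite("pics/w1c.png",cv2.convertScaleAbs(cv2.resize(im[0:225,30:225],None,fx=2.65*1.5/1.5,fy=2.65,interpolation=cv2.INTER_CUBIC),alpha=1.3))
cv2.imwrite("pics/w1d.png",cv2.resize(im[40:220,25:225],None,fx=3.3,fy=3.3,interpolation=cv2.INTER_CUBIC))
```

```text
(no output)
```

View pics/w1d.png

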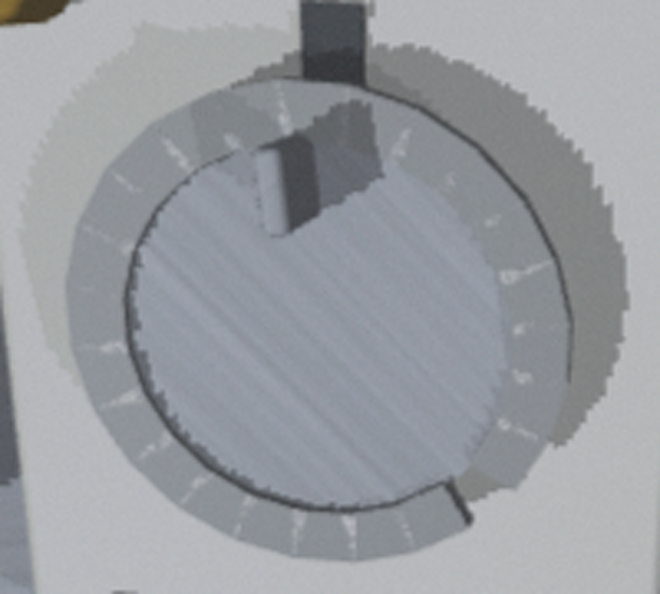

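```bash
cat > fit.py <<'E'
from h import *
from scipy.optimize import least_squares
def circ(P,r=None):
    f=(lambda v:np.hypot(P[:,0]-v[0],P[:,1]-v[1])-(v[2] if r is None else r))
    return least_squares(f,[*P[:,:2].mean(0),.075]),f
E
python3 - <<'E'
from fit import *
import pickle
np.set_printoptions(precision=4,suppress=True)
c=pickle.load(open("w1.pkl","rb"))
t=lambda l:[(95+a/3.3-.0,120+b/3.3) for a,b in l]
P=ray("wrist",t([(68,300),(77,240),(150,130),(285,80),(385,93),(478,155),(543,245),(568,320),(553,440),(518,488),(470,525),(350,560),(250,545),(150,470),(85,370)]),.068,c)
r,f=circ(P);print(r.x,f(r.x)*1e3)
r2,f=circ(P,.075);print(r2.x[:2],f(r2.x)*1e3)
C=r2.x[:2]
def show(n,l,z):
    p=ray("wrist",t(l),z,c)[:,:2]-C
    for q in p:print(n,q+C,"r",np.hypot(*q)*1e3,"ang",np.degrees(np.arctan2(q[1],q[0])))
show("foot end",[(300,3),(367,5),(334,4)],.046)
show("notch",[(470,523),(518,488),(445,485)],.068)
show("tabtop",[(258,150),(284,147),(290,232),(270,237)],.094)
q=ray("wrist",[(82,87),(309,103),(295,341),(109,329)],.046,c);print(q)
e=q[1]-q[2];print(np.degrees(np.arctan2(e[1],e[0])));e=q[0]-q[3];print(np.degrees(np.arctan2(e[1],e[0])))
E
```

```text
[0.5062 0.0273 0.0747] [ 0.7907  0.2091 -0.0397  0.4528  1.1257 -0.7825 -1.4386 -0.3546  1.1181
  0.4058 -0.2967  0.1448  1.1558 -1.8138 -0.677 ]
[0.5062 0.0273] [ 0.4949 -0.0867 -0.3321  0.1677  0.8464 -1.0557 -1.7067 -0.6203  0.8531
  0.1395 -0.5653 -0.1311  0.8733 -2.1038 -0.9717]
foot end [0.6015 0.024 ] r 95.30809399893738 ang -1.978966819640477
foot end [0.5996 0.0045] r 96.07777249305725 ang -13.716738649034811
foot end [0.6005 0.0141] r 95.20134464921408 ang -7.958048673632262
notch [ 0.4418 -0.0088] r 73.87377241411257 ang -150.7426853460578
notch [ 0.4528 -0.0255] r 75.13952538505667 ang -135.37624930212255
notch [ 0.4554 -0.0027] r 59.074741689022986 ang -149.4491403026612
tabtop [0.5655 0.0261] r 59.286605304846624 ang -1.1431079426676227
tabtop [0.5658 0.0191] r 60.13914170719389 ang -7.840210822629867
tabtop [0.5431 0.0216] r 37.321947862277916 ang -8.693885151150615
tabtop [0.5422 0.0273] r 35.908562004893874 ang 0.035922476329229534
[[ 0.6384  0.116   0.046 ]
 [ 0.6095 -0.0959  0.046 ]
 [ 0.3461 -0.0604  0.046 ]
 [ 0.3775  0.1555  0.046 ]]
-7.6618795042998435
-8.62222873112922
```

drive_tool(steps=[[[9,-29,0],0],[[9,-29,0],0],[[9.5,-28.5,10],0],[[0,0,38],0],[[0,0,38],0],[[0,0,38],0],[[0,0,31],0],[[0,0,16],0]])

```text
time: 2.7
tool_pos: [0.5484, -0.0075, 0.0707]
tcp_rot: [-3.14, 0.112, 0.011]
wrist_force: [-0.6, 0.3, -0.4]
width: -0.001
```

```bash
cat > look.py <<'E'
from h import *
import sys,pickle
np.set_printoptions(precision=4,suppress=True)
n=sys.argv[1];cam=sys.argv[2]
s=bot.read_state();print(s['time'],s['tool_pos'],s['tcp_rot'],s['q'],s['wrist_force'],s['torque'])
c=bot.camera_info(cam);pickle.dump(c,open(n+".pkl","wb"))
cv2.imwrite(f"pics/{n}.png",bot.read_camera(cam)[:,:,::-1])
E
python3 look.py w2 wrist
```

```text
2.7 [ 0.5484 -0.0075  0.0707] [-3.1395  0.1119  0.0109] [-0.0591  0.1501  1.9972 -0.0002  1.0012  1.5831] [-0.5699  0.2981 -0.4499] [-0.0157  0.0103 -0.0326]
```

View pics/w2.png

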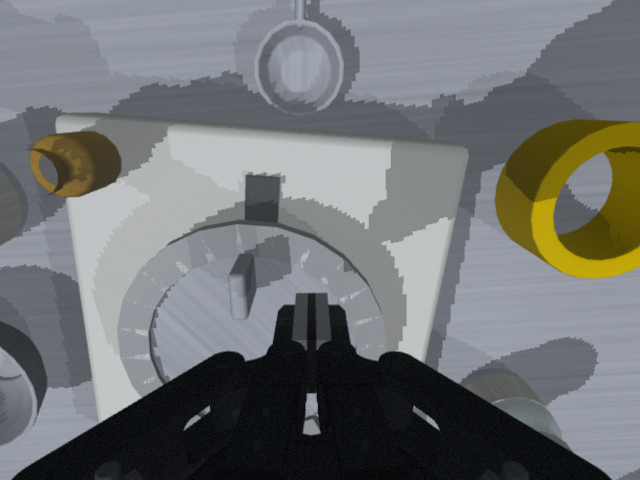

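drive_tool(steps=[[[1,-3,0],0],[[1,-3,0],0],[[1,-2,0],0],[[0,-2,0],0],[[0,-2,0],0],[[0,-2,0],0],[[0,0,0],0]])

```text
time: 3.33
tool_pos: [0.5567, 0.0075, 0.0763]
tcp_rot: [-3.139, 0.111, -0.002]
wrist_force: [-0.1, -0.3, -0.1]
width: -0.001
```

```bash
python3 look.py w3 wrist
```

```text
3.3333 [0.5567 0.0075 0.0763] [-3.1395  0.1111 -0.0021] [-0.0313  0.153   1.9821  0.0002  1.0051  1.6101] [-0.0816 -0.299  -0.0881] [-0.0424 -0.0071  0.0363]
```

View pics/w3.png

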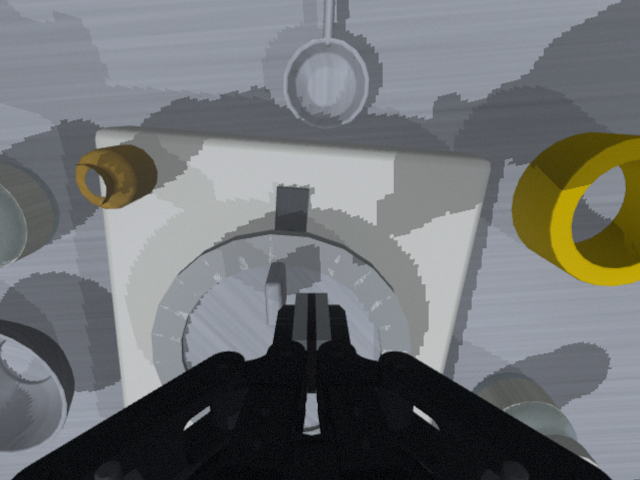

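drive_tool(steps=[[[-4,0,0],0],[[1,-3.4,0],-4],[[1,-3.4,0],-4],[[1,-3.4,0],-4],[[1,-3.4,0],-4],[[1,-3.4,0],-4],[[1,-3.4,0],-4],[[1,-3.4,0],-4]])

```text
time: 4.05
tool_pos: [0.5554, 0.0318, 0.0754]
tcp_rot: [-3.072, -0.656, 0.001]
wrist_force: [0.2, -0.1, -0.9]
width: -0.0
```

```bash
cat >> look.py <<'E'
C=np.array([.5062,.0273]);p=s['tool_pos'][:2]-C
m=R.from_rotvec(s['tcp_rot']).as_matrix();y=np.degrees(np.arctan2(m[1,0],m[0,0]))
print("yaw",y,"rx,ry mm",p@m[:2,0]*1e3,p@m[:2,1]*1e3)
E
python3 look.py w4 wrist
```

```text
4.05 [0.5554 0.0318 0.0754] [-3.0722 -0.6563  0.0007] [ 0.0124  0.1545  1.9824 -0.0001  1.0052  1.1623] [ 0.1631 -0.05   -0.9121] [-0.034   0.0433  0.0185]
yaw 24.115837978201434 rx,ry mm 46.705204575682764 16.026639294553437
```

View pics/w4.png

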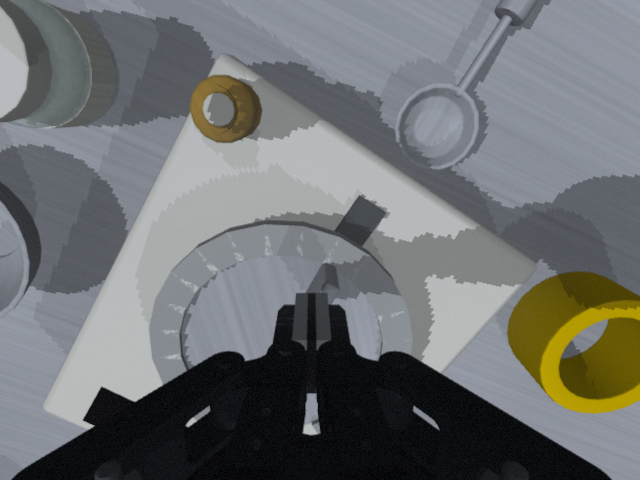

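Run:
```python
import cv2
for n in ("w3","w4"):
    im=cv2.imread(f"pics/{n}.png")[210:360,210:410]
    cv2.imwrite(f"pics/{n}c.png",cv2.convertScaleAbs(cv2.resize(im,None,fx=4,fy=4,interpolation=cv2.INTER_CUBIC),alpha=1.5,beta=10))
```

```text
(no output)
```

View pics/w4c.png

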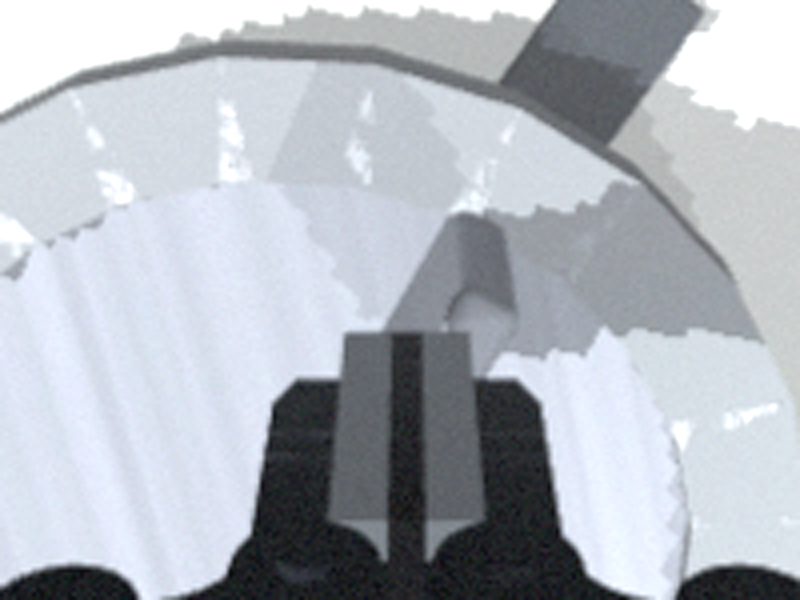

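View pics/w3c.png

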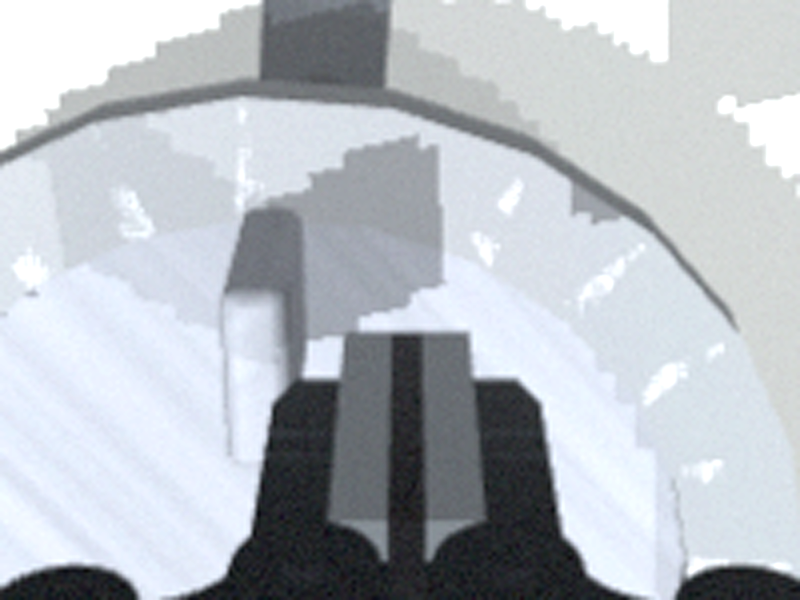

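```bash
python3 - <<'E'
from fit import *
import pickle
np.set_printoptions(precision=4,suppress=True)
C=np.array([.5062,.0273])
for n,l in (("w3",[(222,290),(288,292),(232,458)]),("w4",[(450,300),(515,318)])):
    c=pickle.load(open(n+".pkl","rb"))
    q=ray("wrist",[(210+a/4,210+b/4) for a,b in l],.094,c)[:,:2]-C
    print(n,np.hypot(*q.T)*1e3,np.degrees(np.arctan2(q[:,1],q[:,0])))
E
python3 look.py s5 scene
python3 - <<'E'
import cv2
im=cv2.imread("pics/s5.png")[130:310,290:490]
cv2.imwrite("pics/s5c.png",cv2.resize(im,None,fx=3.3,fy=3.3,interpolation=cv2.INTER_CUBIC))
E
```

```text
w3 [60.7737 60.3858 38.4574] [ 0.5616 -6.6728  2.7811]
w4 [58.7456 59.9182] [ 2.4106 -5.1484]
4.1 [0.5553 0.0323 0.0754] [-3.0708 -0.661   0.0007] [0.0131 0.1544 1.9825 0.0004 1.0052 1.1596] [-0.0948  1.0963  0.3671] [ 0.0342 -0.0214 -0.0548]
yaw 24.296643260064375 rx,ry mm 46.81021448880269 15.617664433810138
```

View pics/s5c.png

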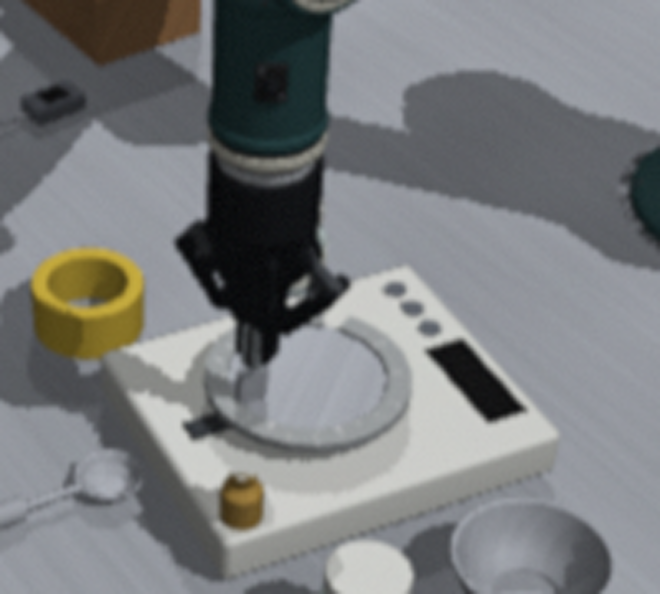

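Run:
```python
from fit import *
import pickle
np.set_printoptions(precision=4,suppress=True)
s=bot.read_state();p=s['tool_pos'];print(p)
uv=proj("scene",p)[0];print("TCP scene",uv,"crop",(uv-[290,130])*3.3)
m=R.from_rotvec(s['tcp_rot']).as_matrix()
for h in (0,.01,.02,.03,.04,.05):
  for x in (-.011,.011):
    q=p+m@np.array([x,0,-h]); print(h,x,(proj("scene",q)[0]-[290,130])*3.3, proj("wrist",q)[0])
im=cv2.imread("pics/s5.png")[210:280,330:410]
cv2.imwrite("pics/s5d.png",cv2.convertScaleAbs(cv2.resize(im,None,fx=8,fy=8,interpolation=cv2.INTER_CUBIC),alpha=1.5,beta=20))
```

```text
[0.5553 0.032  0.0754]
TCP scene [366.8765 249.2674] crop [253.6926 393.5824]
0 -0.011 [261.628  385.0024] [310.3185 301.5799]
0 0.011 [245.6751 402.2511] [310.285  263.0004]
0.01 -0.011 [262.1528 374.5392] [310.2694 311.3501]
0.01 0.011 [246.1241 391.767 ] [310.2321 271.0989]
0.02 -0.011 [262.6829 363.97  ] [310.2149 322.1795]
0.02 0.011 [246.5777 381.1754] [310.1732 280.1126]
0.03 -0.011 [263.2184 353.2931] [310.1542 334.2505]
0.03 0.011 [247.036  370.4749] [310.1072 290.206 ]
0.04 -0.011 [263.7594 342.507 ] [310.0861 347.7894]
0.04 0.011 [247.499  359.6638] [310.0329 301.5855]
0.05 -0.011 [264.306  331.6099] [310.0091 363.0813]
0.05 0.011 [247.9669 348.7402] [309.9484 314.5135]
```

View pics/s5d.png

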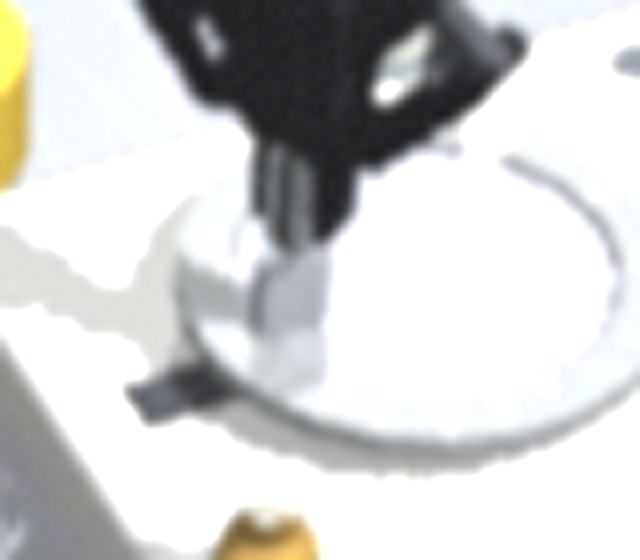

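drive_tool(steps=[[[-2.3,5.6,0],7],[[-2.3,5.6,0],7],[[-2.3,5.6,0],7],[[-2.3,5.6,0],7],[[0,8,0],0],[[0,8,0],0],[[0,0,0],0],[[0,0,0],0]])

```text
time: 4.82
tool_pos: [0.5509, -0.0086, 0.0755]
tcp_rot: [-3.14, 0.111, 0.0]
wrist_force: [0.1, -0.0, 0.4]
width: -0.001
```

drive_tool(steps=[[[0,0,6],0],[[0,0,6],0],[[0,0,4],0],[[0,0,2],0],[[0,0,0],0],[[0,0,0],0]])

```text
time: 5.32
tool_pos: [0.5507, -0.0078, 0.057]
tcp_rot: [-3.14, 0.111, 0.001]
wrist_force: [-0.3, 0.3, 0.3]
width: 0.001
```

```bash
python3 look.py w6 wrist; python3 look.py s6 scene|tail -1
python3 - <<'E'
import cv2
im=cv2.imread("pics/s6.png")[210:280,330:410]
a=cv2.resize(im,None,fx=7,fy=7,interpolation=cv2.INTER_CUBIC)
im=cv2.imread("pics/w6.png")[210:360,220:400]
b=cv2.resize(im,None,fx=3.3,fy=3.3,interpolation=cv2.INTER_CUBIC)
cv2.imwrite("pics/s6c.png",a);cv2.imwrite("pics/w6c.png",b)
E
```

```text
5.3167 [ 0.5507 -0.0078  0.057 ] [-3.1396  0.1113  0.0013] [-0.0594  0.1665  2.0071  0.      0.9688  1.5822] [-0.2784  0.3229  0.2864] [-0.0059 -0.0017  0.0493]
yaw -4.0609337924350335 rx,ry mm 46.82409900276082 31.862627394118693
yaw -4.065844894487504 rx,ry mm 47.176789982993846 31.88282176093814
```

View pics/s6c.png

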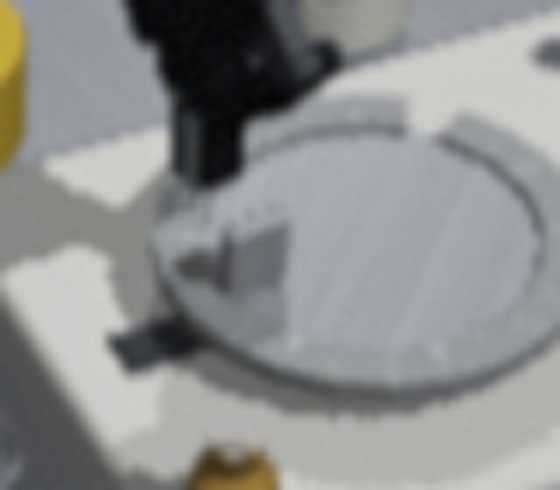

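View pics/w6.png

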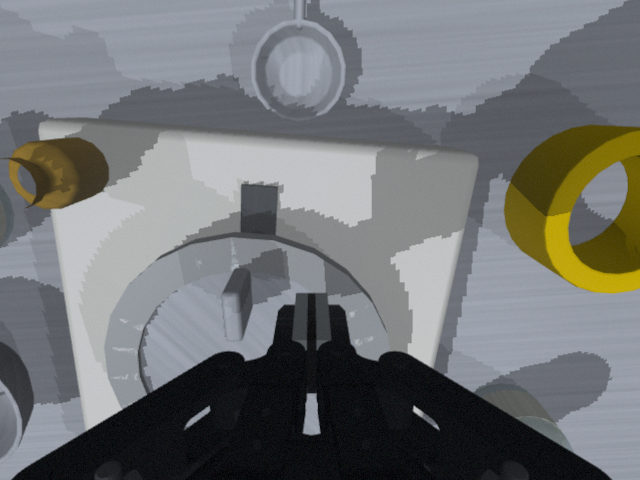

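Run:
```python
from h import *
np.set_printoptions(precision=1,suppress=True)
s=bot.read_state();p=s['tool_pos'];m=R.from_rotvec(s['tcp_rot']).as_matrix()
for h in (.02,.025,.03,.035):
  print(h,[ ((proj("scene",p+m@np.array([x,y,-h]))[0]-[330,210])*7) for x,y in ((.011,-.0065),(.011,.0065),(-.011,-.0145))])
```

```text
0.02 [array([183.2, 221.2]), array([164.1, 199.3]), array([250.8, 214.4])]
0.025 [array([183.5, 210.1]), array([164.4, 188.2]), array([251.3, 203.3])]
0.03 [array([183.9, 199. ]), array([164.7, 177.1]), array([251.8, 192.2])]
0.035 [array([184.2, 187.8]), array([165., 166.]), array([252.3, 181. ])]
```

Run:
```python
import cv2
im=cv2.imread("pics/s6.png")[218:248,345:375]
cv2.imwrite("pics/s6e.png",cv2.convertScaleAbs(cv2.resize(im,None,fx=20,fy=20,interpolation=cv2.INTER_CUBIC),alpha=1.8,beta=30))
```

```text
(no output)
```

View pics/s6e.png

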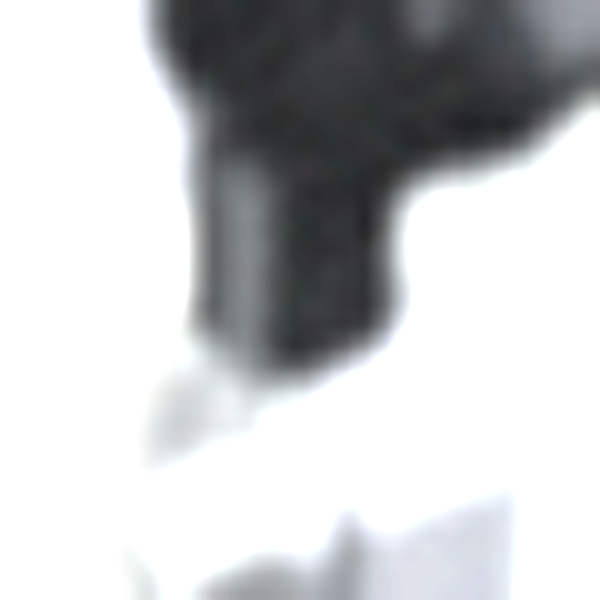

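drive_tool(steps=[[[0,0,5],0],[[0,0,5],0],[[0,0,3],0],[[0,-4,0],0],[[0,-4,0],0],[[0,-3,0],0],[[0,0,0],0],[[0,0,0],0]])

```text
time: 6.08
tool_pos: [0.552, 0.0033, 0.0447]
tcp_rot: [3.14, -0.111, 0.001]
wrist_force: [-0.2, -0.3, -0.3]
width: 0.003
```

```bash
python3 look.py w7 wrist
python3 - <<'E'
import cv2
im=cv2.imread("pics/w7.png")[210:360,220:400]
cv2.imwrite("pics/w7c.png",cv2.resize(im,None,fx=3.3,fy=3.3,interpolation=cv2.INTER_CUBIC))
E
```

```text
6.0833 [0.552  0.0033 0.0447] [ 3.1396 -0.1109  0.0007] [-0.0391  0.1833  2.0137 -0.0001  0.9441  1.6023] [-0.2335 -0.3238 -0.2717] [-0.0051 -0.0302 -0.0512]
yaw -4.045723203709152 rx,ry mm 47.36207270957849 20.729572810410843
```

View pics/w7c.png

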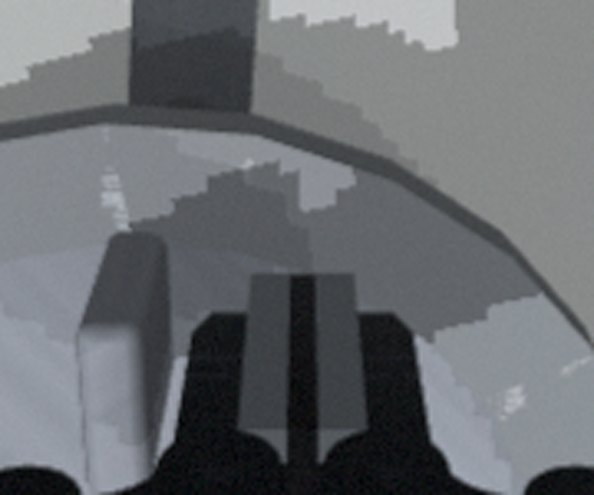

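drive_tool(steps=[[[0,-2,0],0],[[1.2,-3.3,0],-4],[[1.2,-3.3,0],-4],[[1.2,-3.3,0],-4],[[1.2,-3.3,0],-4],[[1.2,-3.3,0],-4],[[0,0,0],0]])

```text
time: 6.72
tool_pos: [0.557, 0.0221, 0.0446]
tcp_rot: [-3.111, -0.438, -0.001]
wrist_force: [0.1, 0.0, 0.5]
width: 0.001
```

```bash
python3 look.py w8 wrist
```

```text
6.7167 [0.557  0.0221 0.0446] [-3.1109 -0.4379 -0.0007] [-0.0051  0.1929  2.0023  0.0001  0.9459  1.2859] [0.107  0.0429 0.4578] [-0.0086  0.0207 -0.0144]
yaw 16.026704422307436 rx,ry mm 47.38915185414805 19.03184566416045
```

View pics/w8.png

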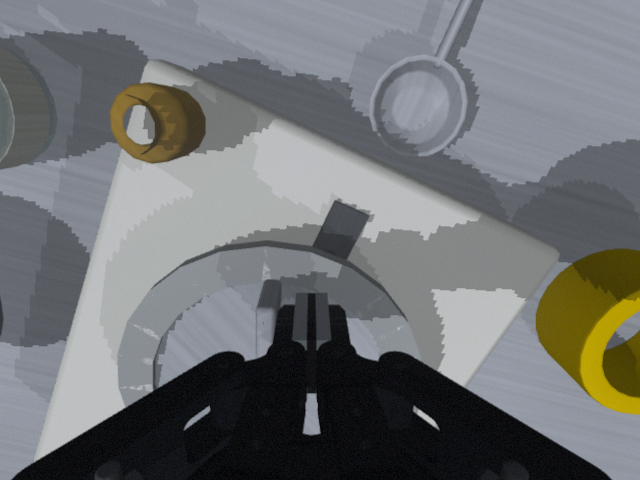

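drive_tool(steps=[[[1.2,-3.3,0],-4],[[1.2,-3.3,0],-4],[[1.2,-3.3,0],-4],[[1.2,-3.3,0],-4],[[1.2,-3.3,0],-4],[[1.2,-3.3,0],-4],[[1.2,-3.3,0],-4],[[1.2,-3.3,0],-4]])

```text
time: 7.43
tool_pos: [0.5528, 0.049, 0.0449]
tcp_rot: [2.87, 1.277, 0.003]
wrist_force: [1.2, -1.5, -1.1]
width: -0.001
```

```bash
python3 look.py w9 wrist
```

```text
7.4333 [0.5528 0.049  0.0449] [2.8696 1.2767 0.0025] [ 0.0435  0.1874  2.0085 -0.0002  0.9439  0.7772] [ 1.1699 -1.5281 -1.0555] [-0.0309 -0.2494  0.0151]
yaw 47.97016659556041 rx,ry mm 47.26882519875556 20.088431254766757
```

View pics/w9.png

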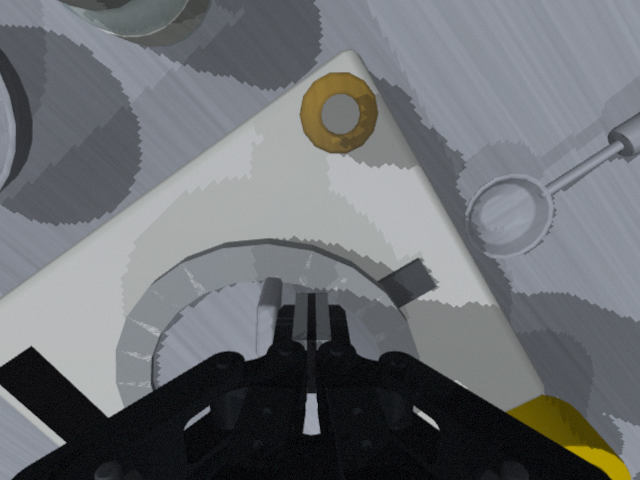

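drive_tool(steps=[[[1.2,-3.4,0],-4],[[1.2,-3.4,0],-4],[[1.2,-3.3,0],-4],[[1.2,-3.3,0],-4],[[1.2,-3.3,0],-4],[[1.2,-3.3,0],-4],[[1.2,-3.3,0],-4],[[1.2,-3.3,0],-4]])

```text
time: 8.15
tool_pos: [0.534, 0.0699, 0.0449]
tcp_rot: [2.408, 2.017, 0.003]
wrist_force: [1.6, 1.4, -0.2]
width: 0.007
```

drive_tool(steps=[[[1.2,-3.3,0],-4],[[1.2,-3.3,0],-4],[[1.2,-3.3,0],-4],[[1.2,-3.3,0],-4],[[1.2,-3.3,0],-4],[[1.2,-3.3,0],-4],[[1.2,-3.3,0],-4],[[0,0,0],0]])

```text
time: 8.82
tool_pos: [0.5098, 0.0774, 0.0446]
tcp_rot: [-1.85, -2.539, -0.0]
wrist_force: [0.6, -0.1, -0.4]
width: 0.002
```

```bash
python3 look.py w10 wrist;python3 look.py s10 scene|tail -1;  python3 - <<'E'
import cv2
im=cv2.imread("pics/s10.png")[190:310,310:470]
cv2.imwrite("pics/s10c.png",cv2.resize(im,None,fx=5,fy=5,interpolation=cv2.INTER_CUBIC))
E
```

```text
8.8167 [0.5098 0.0774 0.0446] [-1.8498 -2.5391 -0.0003] [ 0.1023  0.119   2.0891  0.0003  0.9334 -0.2095] [ 0.572  -0.0598 -0.3644] [ 0.0262 -0.0159 -0.0005]
yaw 107.84976860821882 rx,ry mm 46.629289456156236 18.76334453822459
yaw 107.70793190078352 rx,ry mm 46.47478787780149 18.777191538636405
```

View pics/w10.png

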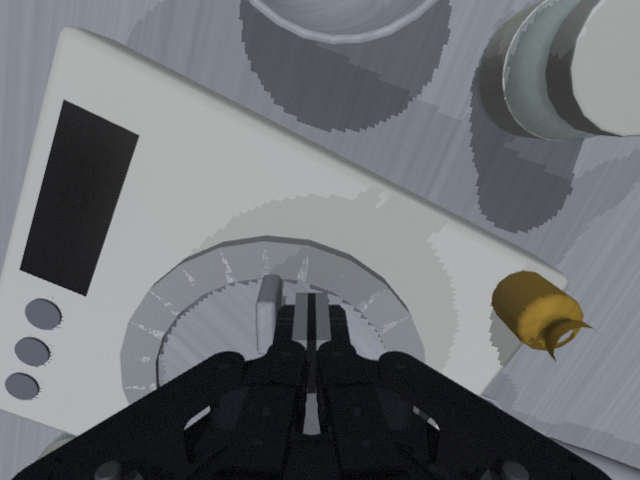

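View pics/s10c.png

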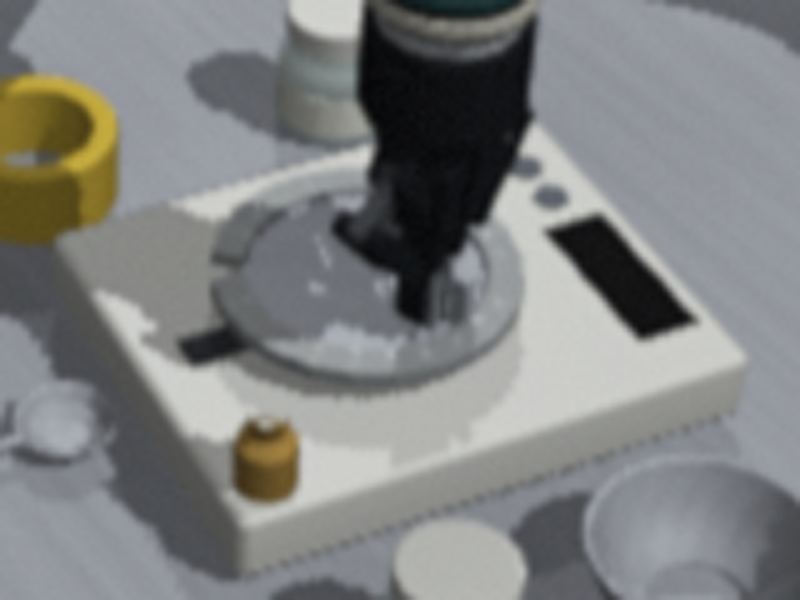

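drive_tool(steps=[[[1.1,-3.2,0],-3.8],[[1.1,-3.1,0],-3.8],[[1.1,-3.1,0],-3.8],[[1.1,-3.1,0],-3.8],[[0.9,-2.5,0],-3],[[0.5,-1.3,0],-1.6],[[0,0,0],0],[[0,0,0],0]])

```text
time: 9.58
tool_pos: [0.4931, 0.0753, 0.0445]
tcp_rot: [-1.388, -2.818, 0.0]
wrist_force: [0.2, -0.2, 1.0]
width: -0.002
```

```bash
python3 look.py s11 scene; python3 look.py t11 top|tail -1;  python3 - <<'E'
import cv2
im=cv2.imread("pics/s11.png")[215:275,340:420]
cv2.imwrite("pics/s11c.png",cv2.resize(im,None,fx=10,fy=10,interpolation=cv2.INTER_CUBIC))
im=cv2.imread("pics/t11.png")[220:310,220:330]
cv2.imwrite("pics/t11c.png",cv2.convertScaleAbs(cv2.resize(im,None,fx=6.5,fy=6.5,interpolation=cv2.INTER_CUBIC),alpha=1.6))
E
```

```text
9.5833 [0.4931 0.0753 0.0445] [-1.3882 -2.8182  0.0002] [ 0.1017  0.0886  2.1234 -0.0001  0.9297 -0.5537] [ 0.1746 -0.1674  1.0382] [-0.0023  0.0153  0.0136]
yaw 127.55087030896328 rx,ry mm 46.062116729084586 18.83022287171023
yaw 127.58200079898134 rx,ry mm 46.015951971241996 18.89462314028581
```

View pics/s11c.png

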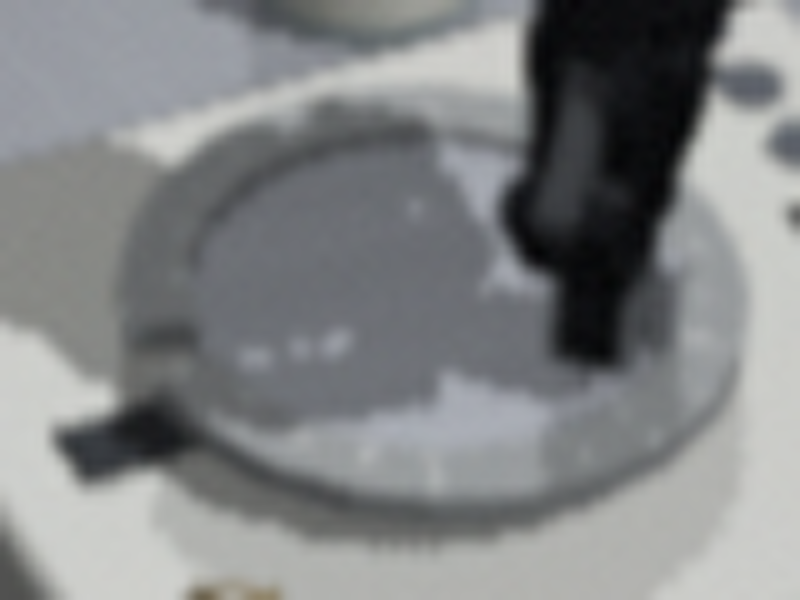

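View pics/t11c.png

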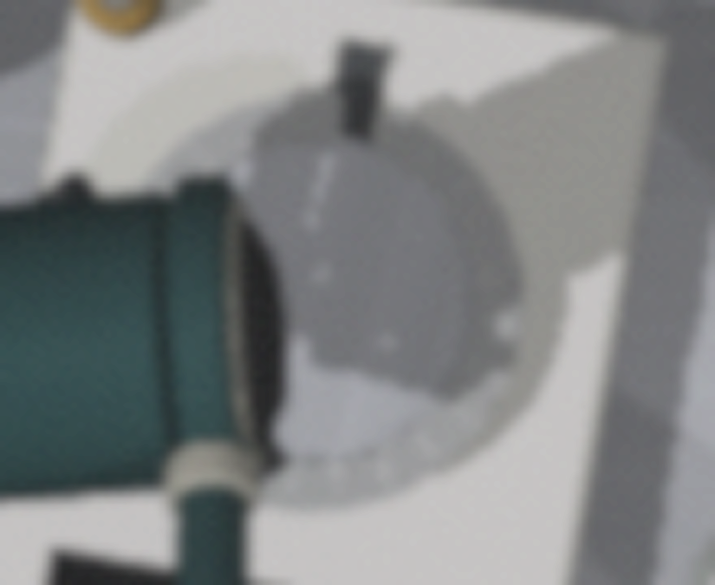

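drive_tool(steps=[[[0,4,0],0],[[0,4,-8],0],[[0,0,-35],0],[[0,0,-40],0],[[-40,-8,-10],0],[[-40,-12,0],0],[[-38,-14,0],0],[[0,0,0],0]])

```text
time: 10.35
tool_pos: [0.5479, -0.0392, 0.1395]
tcp_rot: [1.388, 2.812, -0.002]
wrist_force: [-0.1, 0.5, -0.4]
width: -0.003
```

drive_tool(steps=[[[0,0,0],0],[[0,0,0],0]])

```text
time: 10.52
tool_pos: [0.5443, -0.0333, 0.1375]
tcp_rot: [-1.386, -2.819, -0.0]
wrist_force: [0.3, -0.0, 0.0]
width: 0.001
```

```bash
python3 look.py w12 wrist
```

```text
10.5167 [ 0.5443 -0.0333  0.1375] [-1.3858 -2.8185 -0.0005] [-0.1071  0.07    1.9509  0.0006  1.1213 -0.7642] [ 0.2686 -0.0002  0.0182] [-0.0093  0.0077 -0.0333]
yaw 127.63543330771223 rx,ry mm -71.23823453234046 -6.785923123678649
```

View pics/w12.png

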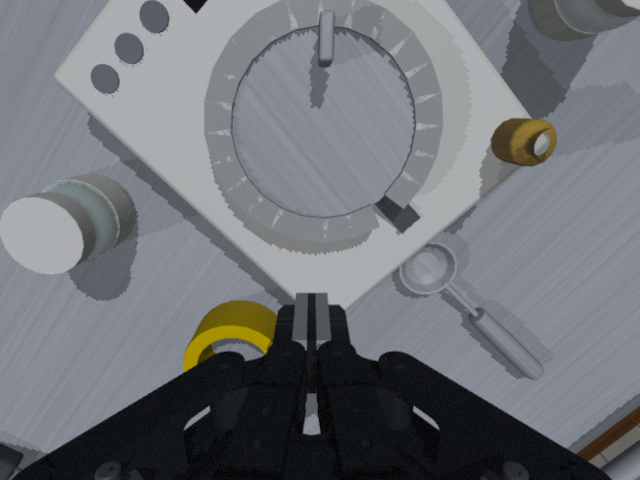

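Run:
```python
import cv2
im=cv2.imread("pics/w12.png")
cv2.imwrite("pics/w12c.png",cv2.convertScaleAbs(cv2.resize(im[160:250,350:450],None,fx=7,fy=7,interpolation=cv2.INTER_CUBIC),alpha=1.4,beta=20))
cv2.imwrite("pics/w12d.png",cv2.resize(im[0:260,195:455],None,fx=2.3,fy=2.3,interpolation=cv2.INTER_CUBIC))
```

```text
(no output)
```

View pics/w12c.png

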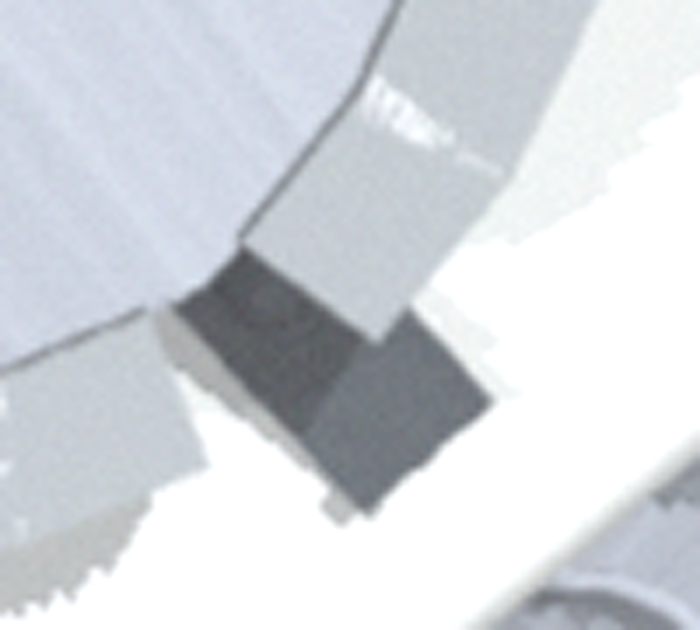

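View pics/w12d.png

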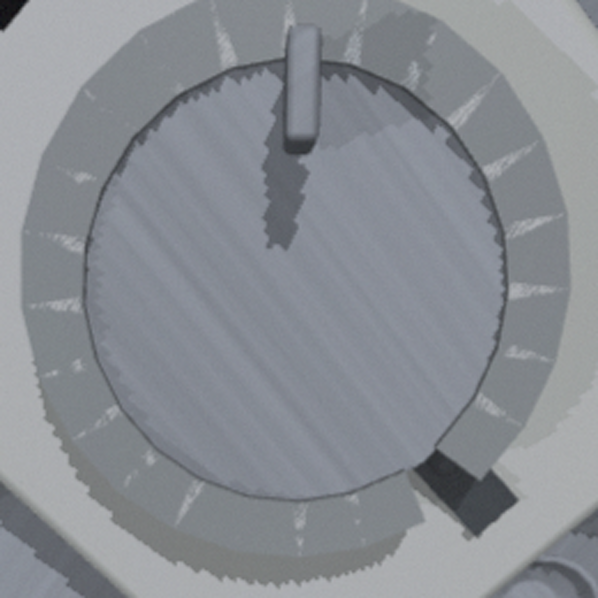

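Run:
```python
from fit import *
import pickle
np.set_printoptions(precision=4,suppress=True)
c=pickle.load(open("w12.pkl","rb"))
t=lambda l:[(350+a/7,160+b/7) for a,b in l]
d=lambda l:[(195+a/2.3,0+b/2.3) for a,b in l]
P=ray("wrist",d([(22,265),(45,150),(130,45),(540,140),(568,225),(567,300),(522,415),(425,522),(355,550),(300,556),(195,535),(120,490),(55,395),(28,325)]),.068,c)
r,f=circ(P,.075);C=r.x[:2];print(C,f(r.x)*1e3); r,f=circ(P);print(r.x)
Pi=ray("wrist",d([(85,290),(95,215),(135,135),(240,65),(440,115),(490,190),(507,280),(495,345),(440,440),(350,492),(290,500),(180,465),(100,370)]),.068,c)
r,f=circ(Pi);print("inner",r.x,f(r.x)*1e3)
def show(n,q):
    q=q[:,:2]-C;print(n,np.hypot(*q.T)*1e3,np.degrees(np.arctan2(q[:,1],q[:,0])))
show("notch OR,OL,IR,IL",ray("wrist",t([(375,343),(207,465),(243,243),(148,312)]),.068,c))
f=ray("wrist",t([(490,402),(370,512),(408,312),(180,310)]),.046,c);show("foot",f)
e=f[:2].mean(0,keepdims=True);show("foot end mid",e);show("pin",ray("wrist",t([(265,295)]),.058,c))
e=f[1]-f[3];print("foot edge dir",np.degrees(np.arctan2(e[1],e[0])))
show("tab",ray("wrist",d([(288,27),(320,27),(285,138),(318,138)]),.094,c))
```

```text
[0.507  0.0287] [-0.1045  0.4707 -0.6462 -0.649   0.0625 -0.3802 -2.1307  0.5386  0.6751
  0.2716 -0.3649 -0.1014 -1.7301 -0.4382]
[0.5071 0.0285 0.0746]
inner [0.5067 0.0289 0.0579] [-0.3147 -0.4124  0.1899  0.2107  0.1165 -0.0364 -0.0096 -0.4509  0.2965
  0.0619  0.0368 -0.1151  0.4267]
notch OR,OL,IR,IL [75.3169 75.1264 58.8487 58.5661] [ -5.7349 -20.8845  -7.7355 -18.5171]
foot [97.153  97.8646 83.4994 66.8564] [ -3.4603 -13.4786  -2.693  -15.9734]
foot end mid [97.1364] [-8.4878]
pin [67.4117] [-9.4217]
foot edge dir -8.127707746983658
tab [59.3103 59.3547 36.9334 36.9542] [130.7315 123.8334 133.4186 121.5409]
```

drive_tool(steps=[[[38,14,0],0],[[40,12,0],0],[[40,8,0],0],[[0,0,10],0],[[0,0,35],0],[[0,0,30],0],[[0,0,18],0],[[0,-3,0],0]])

```text
time: 11.23
tool_pos: [0.4919, 0.0797, 0.0398]
tcp_rot: [-1.377, -2.815, 0.007]
wrist_force: [-1.3, 0.1, -0.2]
width: -0.004
```

drive_tool(steps=[[[0,-3,0],0],[[0,-2,0],0],[[0.5,-1.2,0],-1.5],[[0.5,-1.2,0],-1.5],[[0.5,-1.2,0],-1.5],[[0,-0.1,0],0],[[0,0,0],0],[[0,0,0],0]])

```text
time: 11.9
tool_pos: [0.4906, 0.0747, 0.046]
tcp_rot: [1.272, 2.869, 0.003]
wrist_force: [0.8, 1.2, 1.1]
width: -0.002
```

```bash
python3 look.py w13 wrist
```

```text
11.9 [0.4906 0.0747 0.046 ] [1.2723 2.8693 0.0027] [ 0.1008  0.0794  2.1302  0.      0.9287 -0.6353] [0.7825 1.1725 1.0523] [ 0.1389 -0.1216 -0.0096]
yaw 132.1735529803121 rx,ry mm 45.59247020605607 20.222282749884922
```

View pics/w13.png

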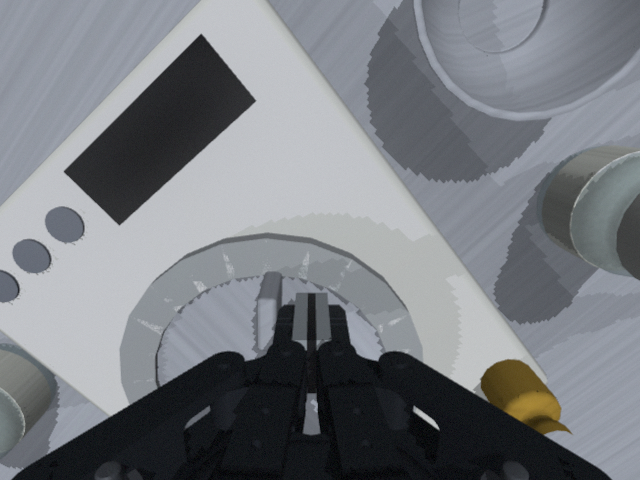

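drive_tool(steps=[[[0,4,0],0],[[0,4,-8],0],[[0,0,-35],0],[[0,0,-40],0],[[-40,-8,-10],0],[[-40,-12,0],0],[[-38,-14,0],0],[[0,0,0],0]])

```text
time: 12.62
tool_pos: [0.5524, -0.0356, 0.1391]
tcp_rot: [1.275, 2.865, -0.002]
wrist_force: [0.3, 0.9, -0.3]
width: -0.001
```

drive_tool(steps=[[[0,0,0],0],[[0,0,0],0]])

```text
time: 12.78
tool_pos: [0.5484, -0.0297, 0.1371]
tcp_rot: [-1.273, -2.87, -0.0]
wrist_force: [-0.2, 0.3, -0.7]
width: 0.001
```

```bash
python3 look.py w14 wrist
python3 - <<'E'
import cv2
im=cv2.imread("pics/w14.png")
cv2.imwrite("pics/w14c.png",cv2.convertScaleAbs(cv2.resize(im[160:250,350:450],None,fx=7,fy=7,interpolation=cv2.INTER_CUBIC),alpha=1.4,beta=20))
cv2.imwrite("pics/w14d.png",cv2.resize(im[0:260,195:455],None,fx=2.3,fy=2.3,interpolation=cv2.INTER_CUBIC))
E
```

```text
12.7833 [ 0.5484 -0.0297  0.1371] [-1.2735 -2.8702 -0.0001] [-0.0999  0.0782  1.9428  0.0006  1.122  -0.8358] [-0.2133  0.2975 -0.6662] [-0.0325  0.0188  0.0246]
yaw 132.14713694644192 rx,ry mm -70.60011273851994 -6.988375146934482
```

View pics/w14c.png

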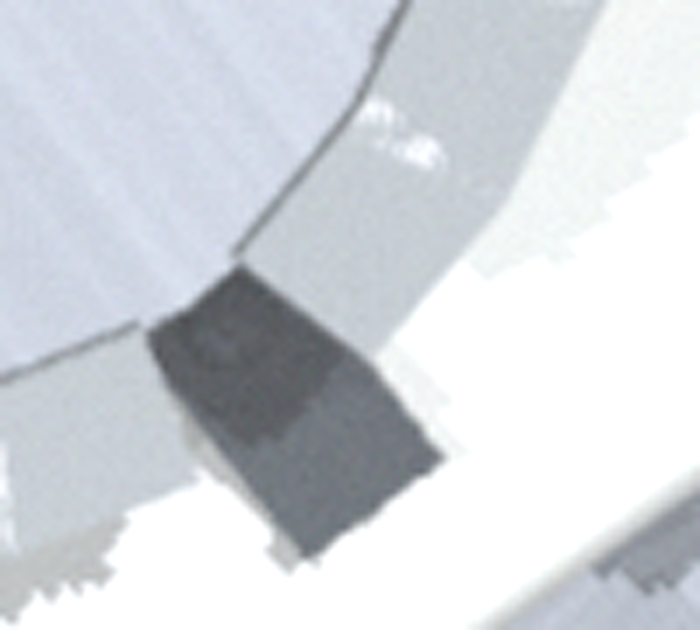

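View pics/w14d.png

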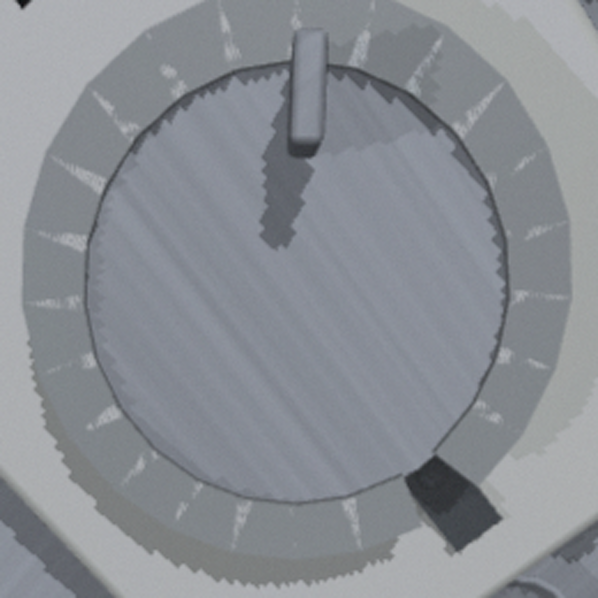

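Run:
```python
from fit import *
import pickle
np.set_printoptions(precision=4,suppress=True)
c=pickle.load(open("w14.pkl","rb"))
t=lambda l:[(350+a/7,160+b/7) for a,b in l]
d=lambda l:[(195+a/2.3,0+b/2.3) for a,b in l]
Pi=ray("wrist",d([(86,290),(97,215),(140,130),(240,70),(440,115),(490,190),(508,280),(497,345),(436,450),(350,497),(290,503),(180,470),(100,370)]),.068,c)
r,f=circ(Pi);print("inner",r.x,f(r.x)*1e3);
for C in (r.x[:2],np.array([.5067,.0285])):
  def show(n,q):
    q=q[:,:2]-C;print(n,np.hypot(*q.T)*1e3,np.degrees(np.arctan2(q[:,1],q[:,0])))
  show("notch OR,OL,IR,IL",ray("wrist",t([(378,355),(198,482),(238,258),(142,327)]),.068,c))
  f=ray("wrist",t([(442,460),(308,557)]),.046,c);show("foot",f)
  show("foot end mid",f.mean(0,keepdims=True));show("pin",ray("wrist",t([(222,335)]),.059,c))
  show("tab",ray("wrist",d([(294,30),(327,30),(289,140),(322,140)]),.094,c))
```

```text
inner [0.5068 0.0287 0.0581] [-0.4977 -0.5131  0.7137 -0.0991  0.4379 -0.0877 -0.2081 -0.6642  0.513
  0.2671 -0.2629  0.2642  0.1369]
notch OR,OL,IR,IL [75.7723 75.5084 58.9947 58.8503] [ -1.4241 -17.4285  -4.1749 -15.0087]
foot [97.5882 97.489 ] [ -3.3367 -13.5978]
foot end mid [97.1478] [-8.4646]
pin [66.9124] [-9.5681]
tab [59.1802 59.3884 36.9788 37.1617] [134.0859 126.9717 136.695  124.8705]
notch OR,OL,IR,IL [75.8388 75.5095 59.0504 58.8616] [ -1.252  -17.2485  -3.951  -14.778 ]
foot [97.647 97.506] [ -3.2018 -13.4587]
foot end mid [97.1858] [-8.3266]
pin [66.946] [-9.3671]
tab [59.293  59.5261 37.0822 37.3066] [133.8841 126.7856 136.3647 124.5815]
```

drive_tool(steps=[[[38,14,0],0],[[40,12,0],0],[[40,8,0],0],[[0,0,10],0],[[0,0,33],0],[[0,0,28],0],[[0,0,16],0],[[0,-2,6],0]])

```text
time: 13.5
tool_pos: [0.4896, 0.0798, 0.0409]
tcp_rot: [-1.266, -2.869, 0.005]
wrist_force: [0.1, -0.2, -0.3]
width: -0.001
```

drive_tool(steps=[[[0,-3,0],0],[[0,-2,0],0],[[0,-1,0],0],[[0.3,-0.6,0],-0.6],[[0,-0.6,0],-0.5],[[0,0,0],0],[[0,0,0],0]])

```text
time: 14.08
tool_pos: [0.4888, 0.0742, 0.0453]
tcp_rot: [1.244, 2.883, 0.001]
wrist_force: [1.3, 0.1, 0.8]
width: 0.001
```

drive_tool(steps=[[[0,4,0],0],[[0,4,-8],0],[[0,0,-35],0],[[0,0,-40],0],[[-40,-8,-10],0],[[-40,-12,0],0],[[-38,-14,0],0],[[0,0,0],0]])

```text
time: 14.75
tool_pos: [0.5534, -0.0347, 0.1392]
tcp_rot: [1.248, 2.877, -0.002]
wrist_force: [0.4, -0.1, 0.0]
width: -0.0
```

drive_tool(steps=[[[0,0,0],0],[[0,0,0],0]])

```text
time: 14.92
tool_pos: [0.5492, -0.0289, 0.1371]
tcp_rot: [-1.246, -2.882, -0.0]
wrist_force: [0.1, 0.5, -0.7]
width: -0.001
```

```bash
python3 look.py w15 wrist
python3 - <<'E'
import cv2
im=cv2.imread("pics/w15.png")
cv2.imwrite("pics/w15c.png",cv2.convertScaleAbs(cv2.resize(im[160:250,350:450],None,fx=7,fy=7,interpolation=cv2.INTER_CUBIC),alpha=1.4,beta=20))
E
```

```text
14.9167 [ 0.5492 -0.0289  0.1371] [-1.2458 -2.8825 -0.0001] [-0.0982  0.0796  1.9414  0.0006  1.1219 -0.8534] [ 0.0518  0.5431 -0.686 ] [-0.0102 -0.0159 -0.0008]
yaw 133.25390956608223 rx,ry mm -70.3958416191913 -7.205726056745192
```

View pics/w15c.png

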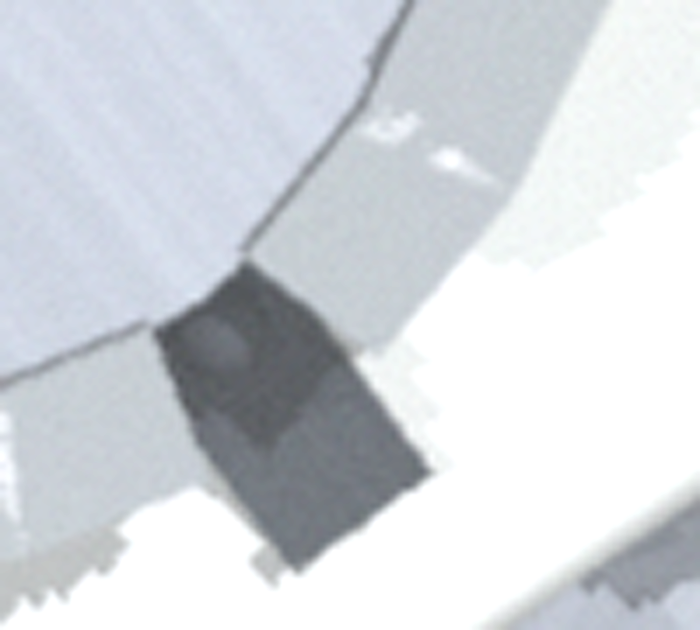

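Run:
```python
from fit import *
import pickle
np.set_printoptions(precision=4,suppress=True)
c=pickle.load(open("w15.pkl","rb"))
t=lambda l:[(350+a/7,160+b/7) for a,b in l]
C=np.array([.5067,.0286])
def show(n,q):
    q=q[:,:2]-C;print(n,np.hypot(*q.T)*1e3,np.degrees(np.arctan2(q[:,1],q[:,0])))
show("notch OR,OL,IR,IL",ray("wrist",t([(380,357),(203,486),(246,257),(150,325)]),.068,c))
f=ray("wrist",t([(430,470),(297,572)]),.046,c);show("foot",f);show("mid",f.mean(0,keepdims=True))
p=bot.read_state()['tool_pos'];m=R.from_rotvec(bot.read_state()['tcp_rot']).as_matrix()
print((m.T@(np.r_[C,.2]-p))*1e3)
```

```text
notch OR,OL,IR,IL [75.8084 75.8488 59.1932 58.8267] [ -0.2273 -16.109   -2.368  -13.1185]
foot [97.3144 98.0601] [ -3.1262 -13.5384]
mid [97.2843] [-8.3522]
[ 70.4817   8.3314 -62.9953]
```

drive_tool(steps=[[[35,4,0],0],[[35.5,4.3,0],0],[[0,0,20],0],[[0,0,30],0],[[0,0,25],0],[[0,0,12],0],[[0,0,4],0],[[0,0,0],0]])

```text
time: 15.63
tool_pos: [0.506, 0.0286, 0.0453]
tcp_rot: [-1.242, -2.883, 0.002]
wrist_force: [-0.0, 0.0, -0.9]
width: 0.001
```

```bash
python3 look.py w16 wrist;python3 look.py s16 scene|tail -1;  python3 - <<'E'
import cv2
im=cv2.imread("pics/s16.png")[190:310,310:470]
cv2.imwrite("pics/s16c.png",cv2.resize(im,None,fx=5,fy=5,interpolation=cv2.INTER_CUBIC))
E
```

```text
15.6333 [0.506  0.0286 0.0453] [-1.2421 -2.8828  0.0016] [ 0.0073  0.104   2.1046  0.0001  0.9357 -0.7499] [-0.0136  0.0389 -0.8766] [-0.0113  0.0141 -0.0296]
yaw 133.38077225710896 rx,ry mm 1.1189618168797837 0.7351516165344284
yaw 133.36212043936817 rx,ry mm 0.04970912573193737 1.5937564167957499
```

View pics/s16c.png

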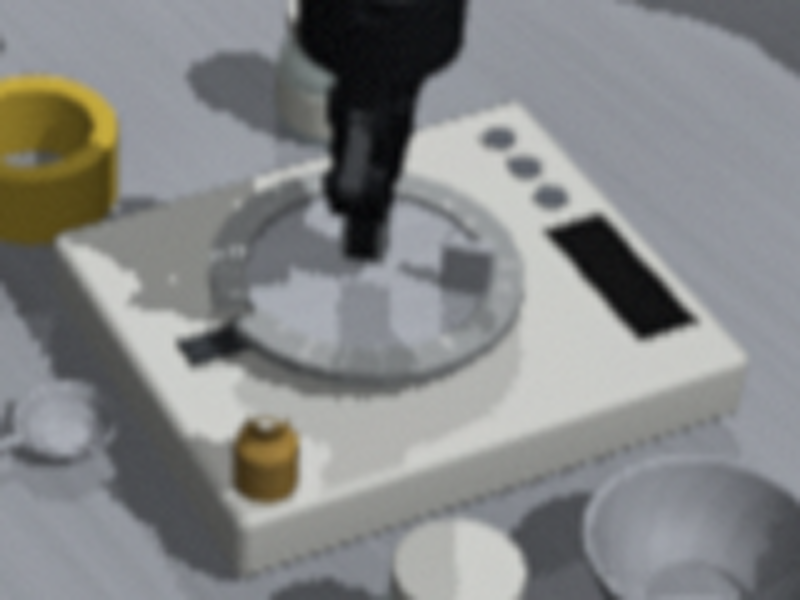

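View pics/w16.png

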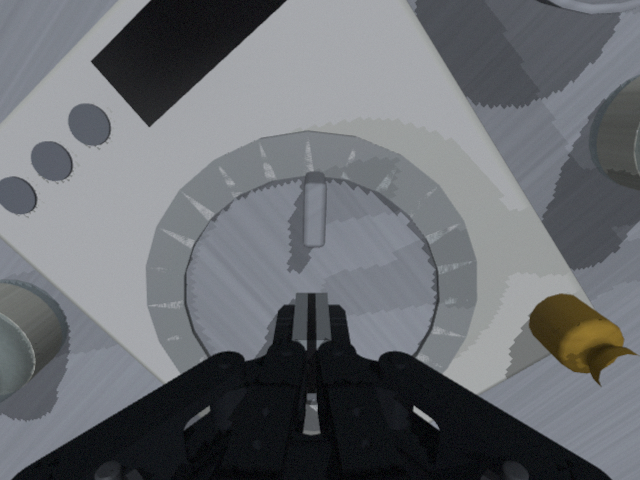

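drive_tool(steps=[[[0,0,3],0],[[0,0,3],0],[[0,0,2],0],[[0,0,2],0],[[0,0,1],0],[[0,0,1],0],[[0,0,0],0]])

```text
time: 16.32
tool_pos: [0.5073, 0.0278, 0.0346]
tcp_rot: [-1.245, -2.884, 0.0]
wrist_force: [-1.2, -0.6, 3.1]
width: -0.001
```

drive_tool(steps=[[[0,0,1],0],[[0,0,1],0],[[0,0,1],0],[[0,0,0],0]])

```text
time: 16.65
tool_pos: [0.5073, 0.0278, 0.0317]
tcp_rot: [-1.245, -2.884, 0.0]
wrist_force: [-2.2, -0.4, 4.5]
width: -0.005
```

drive_tool(steps=[[[0,0,1],0],[[0,0,1],0],[[0,0,1],0],[[0,0,1],0],[[0,0,1],0],[[0,0,0],0]])

```text
time: 17.15
tool_pos: [0.5073, 0.0278, 0.0267]
tcp_rot: [-1.245, -2.884, 0.0]
wrist_force: [-1.9, -0.7, 5.4]
width: -0.0
```

drive_tool(steps=[[[0,0,1],0],[[0,0,1],0],[[0,0,1],0],[[0,0,0],0]])

```text
time: 17.48
tool_pos: [0.5074, 0.0278, 0.025]
tcp_rot: [-1.245, -2.884, 0.0]
wrist_force: [-6.2, -0.9, 14.8]
width: -0.001
```

drive_tool(steps=[[[0,0,1],0],[[0,0,1],0],[[0,0,0],0],[[0,0,0],0]])

```text
time: 17.82
tool_pos: [0.5075, 0.0278, 0.0248]
tcp_rot: [-1.244, -2.884, 0.001]
wrist_force: [-12.2, -1.1, 27.7]
width: 0.003
```

drive_tool(steps=[[[0,0,-2],0],[[0,0,-5],0],[[0,0,-15],0],[[0,0,-35],0],[[0,0,-38],0],[[-35,-4,-20],0],[[-35,-4,0],0],[[0,0,0],0]])

```text
time: 18.48
tool_pos: [0.5551, -0.0325, 0.1395]
tcp_rot: [1.244, 2.875, 0.001]
wrist_force: [0.9, -0.1, 1.0]
width: -0.004
```

drive_tool(steps=[[[0,0,0],0],[[0,0,0],0]])

```text
time: 18.65
tool_pos: [0.5485, -0.0284, 0.1352]
tcp_rot: [-1.245, -2.882, 0.0]
wrist_force: [-1.0, 0.5, -0.1]
width: -0.0
```

```bash
python3 look.py w17 wrist;python3 look.py s17 scene|tail -1;  python3 - <<'E'
import cv2
im=cv2.imread("pics/s17.png")[190:310,310:470]
cv2.imwrite("pics/s17c.png",cv2.resize(im,None,fx=5,fy=5,interpolation=cv2.INTER_CUBIC))
E
```

```text
18.65 [ 0.5485 -0.0284  0.1352] [-1.2452 -2.8818  0.0004] [-0.0974  0.0806  1.9439  0.0005  1.1193 -0.8527] [-1.0377  0.491  -0.0659] [-0.0221 -0.015   0.0088]
yaw 133.2634343903682 rx,ry mm -69.56472613552947 -7.365320307407057
yaw 133.3100439778793 rx,ry mm -69.00017310677568 -7.45948425909138
```

View pics/s17c.png

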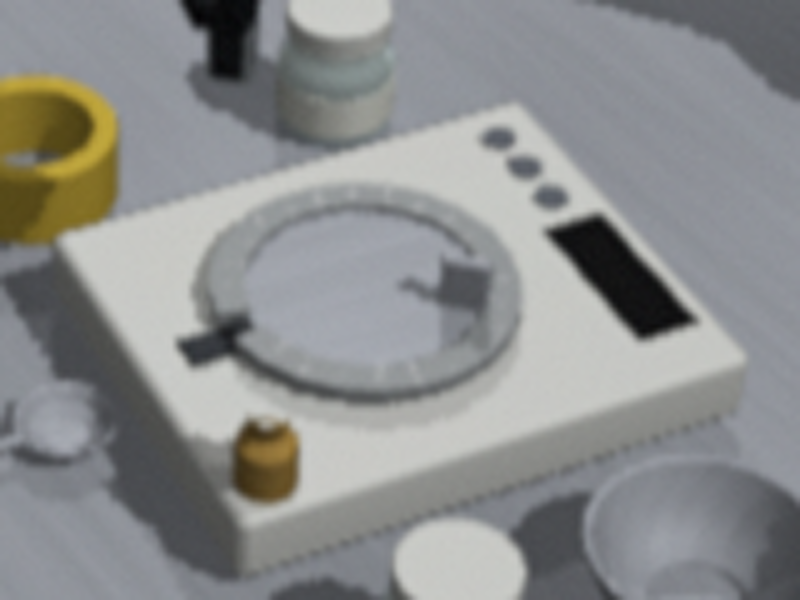

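View pics/w17.png

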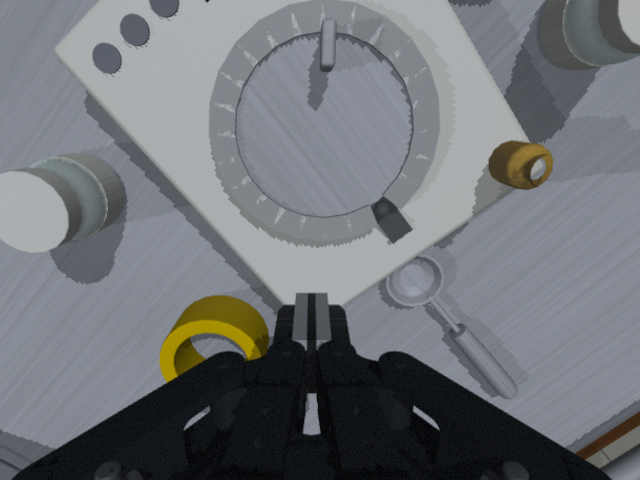

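Run:
```python
from fit import *
import pickle
for n in ("w15","w17"):
    im=cv2.imread(f"pics/{n}.png");cv2.imwrite(f"pics/{n}d.png",cv2.resize(im[0:260,195:455],None,fx=2.3,fy=2.3,interpolation=cv2.INTER_CUBIC))
```

```text
(no output)
```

View pics/w17d.png

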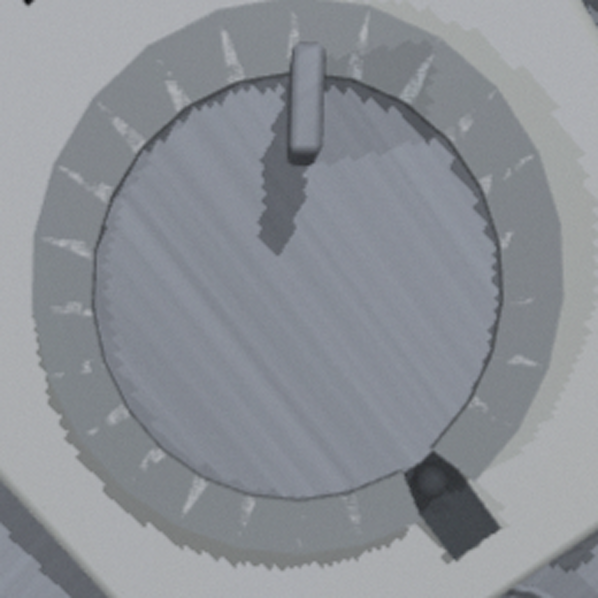

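View pics/w15d.png

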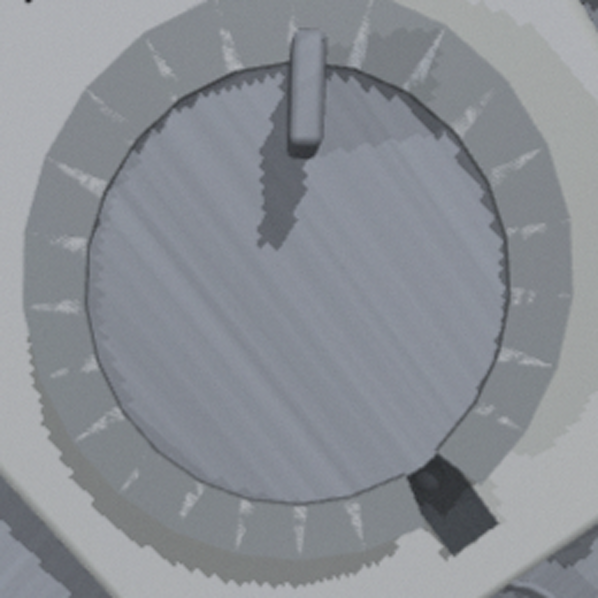

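drive_tool(steps=[[[0,0,-30],0],[[0,0,-35],0],[[0,0,-35],0],[[-20,0,-20],0],[[-25,0,0],0],[[0,0,0],0],[[0,0,0],0],[[0,0,0],0]])

```text
time: 19.42
tool_pos: [0.5789, -0.0603, 0.2546]
tcp_rot: [-1.243, -2.882, 0.001]
wrist_force: [-0.8, -0.0, 0.3]
width: 0.0
```

```bash
python3 look.py s18 scene; python3 look.py t18 top|tail -1
python3 - <<'E'
import cv2
a=cv2.imread("pics/top0.png")[180:345,140:390];b=cv2.imread("pics/t18.png")[180:345,140:390]
cv2.imwrite("pics/t18c.png",cv2.convertScaleAbs(cv2.resize(cv2.hconcat([a,b]),None,fx=1.6,fy=1.6),alpha=1.6))
E
```

```text
19.4167 [ 0.5789 -0.0603  0.2546] [-1.2428 -2.8817  0.0006] [-0.1469  0.0623  1.7389  0.0005  1.3437 -0.9035] [-0.7966 -0.0026  0.2799] [ 0.0126 -0.0481  0.0361]
yaw 133.34213430268207 rx,ry mm -113.61968503113944 -7.228351037193912
yaw 133.35838959151417 rx,ry mm -113.46003211560625 -7.2810938947305495
```

View pics/t18c.png

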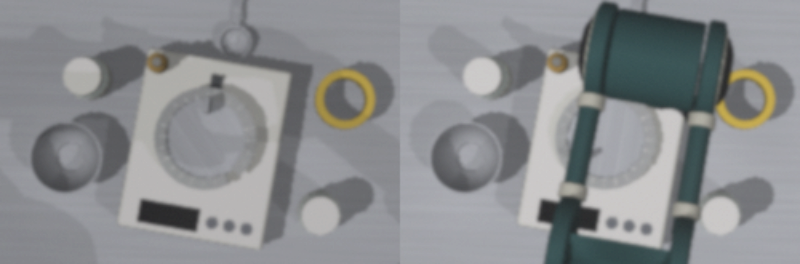

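View pics/s18.png

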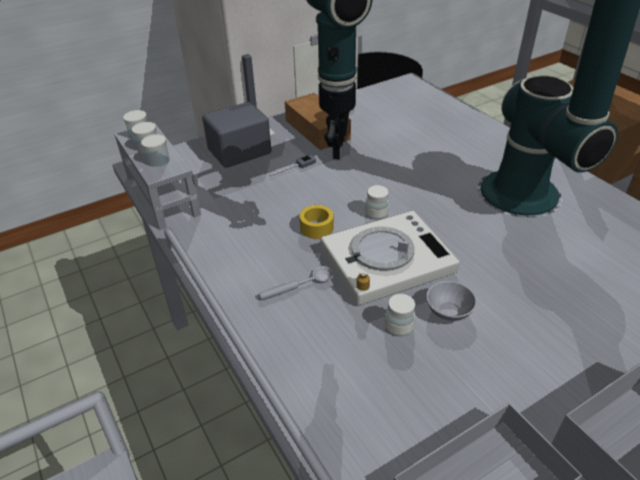

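Pan is seated with the pin in the notch, the arm is clear, and the bystanders stand where they were.

```bash
python3 -c "
from workcell import bot
print(bot.finish_job(), bot.read_state()['time'])"
```

```text
the job is handed in; nothing more can be done
the job is handed in; nothing more can be done
```

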